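# Clamp a wooden disc in the thickness gauge by its ratchet thimble

### The job

Two bench thickness gauges stand on the workbench. On the one that holds the round wooden disc, turn the knurled ratchet knob on top clockwise (seen from above) until the spindle clamps the disc and the ratchet clearly slips, then let go so that the disc stays clamped. Leave the knob of the other gauge, which holds a square piece, unturned.

Things in the scene. Friction and masses are not known exactly. Their poses are not given: they have to be found in the camera images.
- knob_center (a point): Centre (on the axis, half-way up, 147 mm above the bench) of the ratchet knob of the gauge with the disc: an upright knurled steel cylinder 27 mm in diameter, 36 mm tall, topmost on the gauge. Grip it at any yaw; nothing stands beside it. Under it: the 36 mm wide thimble (100-128 mm up). Both turn in place, neither rises nor sinks. 1.2 rad of turn in one grasp is always enough; more does no harm.
- ratchet (a joint): Slip of that knob on its thimble, rad, clockwise from above positive. 0 while both turn together (0.05 N m) through the first 0.25 to 0.7 rad, lowering the spindle 6 mm per rad; with the disc clamped the thimble stands still and the knob slips (0.1 N m). Clearly slipped: over 0.2 rad. The screw holds itself when let go; turning the knob back loosens it.
- spindle: Steel spindle of that gauge, 16 mm in diameter, on the knob's axis under the grey arm (its top 96 mm above the bench); slides straight down, does not turn. Origin: centre of its lower end face, at the start 1.7 to 3.7 mm above the disc. +y: towards the gauge's column. The gauge is bolted down on a steel base of 100 x 130 x 20 mm.
- disc: The loose round wooden disc, 80 mm in diameter, 16 mm thick, lying flat on the gauge's round anvil under the spindle; origin at the centre of its underside.
- spare_thimble (a joint): Turn of the thimble of the other, identical gauge, which holds a square piece of wood 66 x 66 x 16 mm: 0 at the start, clockwise positive, rad. To be left alone.
Mind the look-alikes: they are no part of the job. Leave any orange or purple look-alike of the part that bears knob_center alone. Leave any blue look-alike of the disc alone.

How it is judged:
By the outcome, as a careful person would: the job done as asked, in the order asked, and still so for the second after the job is handed in, with the robot touching nothing.
It also fails if it takes over 35 s, if anything falls off the work surface, if the arm or the gripper's body presses on something with over 40 N, if the wrist force passes 120 N, or if a joint passes its speed limit or range.

### The arm

A 7-joint arm with a two-finger parallel gripper is mounted at the origin on the work surface. World frame = base frame: x ahead of the robot, y to its left, z up, the work surface at z = 0. Lengths are in m, angles in rad, forces in N, time in s.
With the tool pointing down it reaches from about 0.4 to 0.875 m from the base axis. Payload 19.3 kg.
Tool frame: the origin (TCP) lies between the finger pads; the fingertips stand 17 mm ahead of it and the grasp point (between the pads) lies 2 mm behind it (bot.finger_overhang is the distance from the TCP to the fingertips, in m); z points along the fingers, y is the line along which they close (so a half turn about z gives the same grasp; the last joint's range is limited). The gripper opens to 85 mm and grips with 20 to 120 N. Pads are 22 mm wide; open, the fingers measure 114 mm over their backs; the gripper's body (76 mm by 85 mm) begins 54 mm behind the grasp point. The pads swing forward as they close: fully open they stand 13 mm farther back than shut.
Start: joints at [1.111, 0.521, -0.036, 1.599, 0.021, 1.021, -0.113], TCP at [0.237, -0.578, 0.248] pointing down, gripper open.
Joint ranges: [-2.91, 2.91], [-0.3, 2.13], [-1.5, 1.42], [0.17, 2.43], [-1.26, 4.41], [0.16, 1.93], [-2.52, 2.52]. Speed limits (rad/s): [1.89, 1.89, 2.39, 2.39, 3.01, 3.01, 3.01].

### API

Orientations are given as [roll, pitch, yaw] about the fixed x, y, z axes, in that order (R = Rz(yaw) Ry(pitch) Rx(roll)).
In Python, from workcell import observe, grab_frame, bot gives the robot as it stands.
- The arm moves only by the shell command python3 -m crank 'ROWS' [FORCE]. ROWS is a JSON object of lists of equal length, an entry for each row: "linear": the shift along the world's x, y, z each as a share of 0.25 m, from -1 to 1, a list of three; "delta_rot": the turn, a rotation vector about the world's x, y, z each as a share of 30 degrees, from -1 to 1, a list of three; "fingers": the opening, from -1 (shut) to 1 (fully open). In form: {"linear": [[dx, dy, dz], ...], "delta_rot": [[rx, ry, rz], ...], "fingers": [fingers, ...]}. A call has 1 to 5 rows; each row is the pose to reach, as a shift and turn from the pose commanded when the call began; what a row does not reach only later rows make up. A row lasts 1/10 s, in which the tool goes at most 50 mm and 8.59 degrees, less where a joint would pass 70% of its speed; a pose out of reach is approached as far as the arm can. A call with a number of a shift or a turn outside -1 to 1 is refused whole. A call with a gripper value outside its range is refused whole. The fingers move at their own pace and stop on an object; FORCE is the grip in N (left out, the last holds). Time passes only in rows, so rows that repeat a pose let the fingers close. It gives the time, the measured TCP pose, the force, the opening and the grip force at its end, in the units of the state.
- observe(): the state, without advancing time (a new reading comes with each control period).
- grab_frame(name): name is "side" or "top"; returns a dict with "image" (400x640x3 uint8, red, green, blue), "mtx" (3x3 intrinsics, pixels), "xyz" and "orientation" of the camera in the world. Camera axes: x right, y down, z forward; pixel columns grow to the right and rows downward; lengths in m; the calibration is good to about 2 mm. A picture is of the moment at which its call begins. There is no depth.
- bot.job_done(): hands the job in; it is judged then, once.
The state is a dict: "clock": time; "qpos": joint angles; "qd": joint speeds; "joint_efforts": joint torques, N m; "position": TCP position; "tool_rot": TCP orientation; "force": force on the tool from outside, world axes, zero at the start; "moment": the same for the moment, N m; "grip_width": finger opening in m; "finger_force": force on a finger pad.
Only numpy, scipy, OpenCV 4.12 (cv2) and the standard library are available. Lean on these libraries where they do the work, as an engineer would, in place of code of your own. Each camera call takes 0.05 s, during which the arm holds its last target. There are 200 camera calls.

## Working session

There is one attempt and no reset: what is moved stays moved. The work goes in short steps, Python scripts to look and compute and a shell command to move; the robot and the scene stay as the last step left them, time stands still between calls to the robot, and variables do not carry over. Pictures are saved under pics/ and viewed, at most 10 in all, crops included, and the job is handed in when it is done.

```bash
mkdir -p pics; cat > h.py <<'E'
import numpy as np, cv2
from scipy.spatial.transform import Rotation as R
from workcell import observe, grab_frame, bot
def save(n,f): cv2.imwrite(f'pics/{f}.png',cv2.cvtColor(n['image'],cv2.COLOR_RGB2BGR))
def rot(o):
    o=np.array(o,float)
    return o if o.shape==(3,3) else R.from_euler('xyz',o).as_matrix()
def atz(f,u,v,z):
    d=rot(f['orientation'])@np.linalg.inv(f['mtx'])@[u,v,1]; c=np.array(f['xyz'])
    return c+d*(z-c[2])/d[2]
def proj(f,p):
    q=f['mtx']@(rot(f['orientation']).T@(np.array(p)-f['xyz'])); return q[:2]/q[2]
E
python3 - <<'E'
from h import *
for n in('top','side'):
    f=grab_frame(n); save(f,n+'0'); print(n,f['xyz'],f['orientation'],f['mtx'])
print(observe())
E
```

```text
top [ 0.40991901 -0.1054833   1.4944771 ] [-3.0958532   0.01850359 -1.54618888] [[506.69882369   0.         325.97557599]
 [  0.         506.69882369 196.00054688]
 [  0.           0.           1.        ]]
side [0.14748699 0.58218586 0.75768604] [-2.28010421  0.00871298 -2.71398948] [[373.15831641   0.         319.41627519]
 [  0.         373.15831641 193.13162565]
 [  0.           0.           1.        ]]
{'clock': 0.1, 'qpos': array([ 1.11073715,  0.52194892, -0.03629503,  1.59988839,  0.02119438,
        1.02113264, -0.11282012]), 'qd': array([-0.0002347 , -0.00065371, -0.0011534 , -0.00194991,  0.00030131,
       -0.00108362, -0.0010567 ]), 'joint_efforts': array([ 6.91500813e-03, -9.28476620e+01,  1.98583290e+00, -3.70521891e+01,
        1.83310074e-02,  5.48965894e-03,  2.16068793e-04]), 'position': array([ 0.23739175, -0.57787673,  0.24780949]), 'tool_rot': array([-3.14060331e+00,  8.03360601e-05,  3.89795949e-01]), 'force': array([-0.51672744, -0.07756009, -0.09285244]), 'moment': array([0.03871211, 0.02135551, 0.00222351]), 'finger_force': 0.0, 'grip_width': 0.0854215164652904}
```

View pics/top0.png

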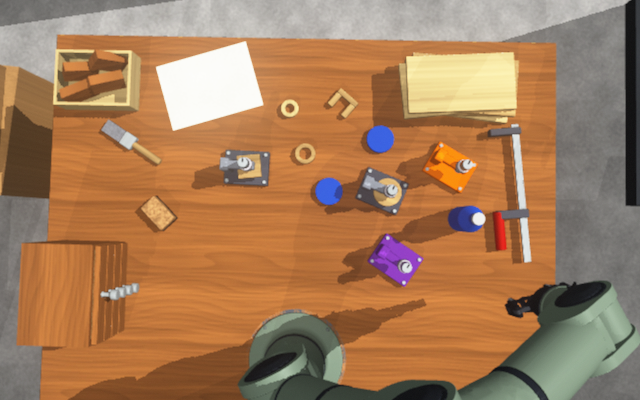

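View pics/side0.png

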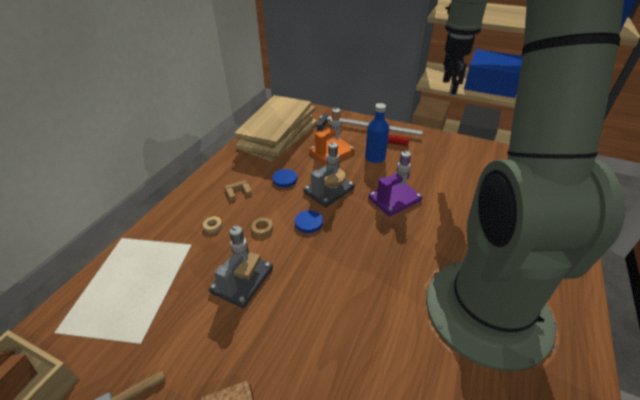

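Candidates in the top view are the grey gauge at (245,165) with a square piece, the grey gauge at (385,190) with a round wooden disc, and the orange (452,166) and purple (398,260) look-alikes. The blue discs are at (328,191) and (380,139). I choose the grey gauge at (385,190), which is at (332,170) in the side view, and check it in a close crop.

```bash
python3 - <<'E'
import cv2,numpy as np
a=cv2.imread('pics/top0.png')[160:220,350:420]; b=cv2.imread('pics/side0.png')[130:210,295:365]
a=cv2.resize(a,(420,360),interpolation=cv2.INTER_CUBIC); b=cv2.resize(b,(350,400),interpolation=cv2.INTER_CUBIC)
o=np.zeros((400,770,3),np.uint8);o[:360,:420]=a;o[:,420:]=b
cv2.imwrite('pics/crop0.png',o)
E
```

```text
(no output)
```

View pics/crop0.png

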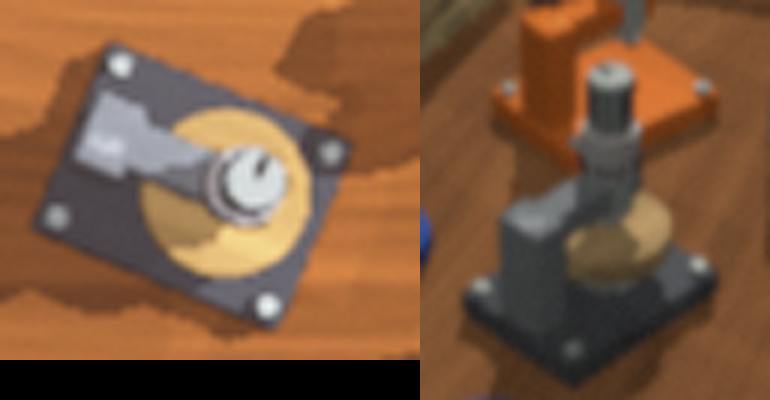

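The crop confirms a grey gauge with the round wooden disc under its spindle. The knob top centre is at about (392.4,189.2) in the top view and (332.8,144.6) in the side view.

```bash
python3 - <<'E'
from h import *
f=grab_frame('top');s=grab_frame('side')
a=atz(f,392.4,189.2,.165);b=atz(s,332.8,144.6,.165);print(a,b)
print(proj(s,a), proj(f,b))
print(atz(f,466,219,.0),atz(f,475,219,.2),atz(s,381,108,.18),atz(f,465,164,.16),atz(f,405,266,.16))
E
```

```text
[ 0.49214254 -0.25311265  0.165     ] [ 0.49216356 -0.25440358  0.165     ]
[332.63134049 144.82917238] [392.89349015 189.20355415]
[ 0.41990629 -0.48830939  0.        ] [ 0.419129   -0.45980676  0.2       ] [ 0.42441334 -0.49270251  0.18      ] [ 0.56333582 -0.44296646  0.16      ] [ 0.29225938 -0.2902498   0.16      ]
```

Both views agree to about 1 mm, so the knob is at (0.492, -0.254). I go above it, passing high over the bottle.

```bash
python3 -m crank '{"linear":[[0,0,0.2],[0.2,0.2,0.25],[0.35,0.4,0.25],[0.5,0.6,0.25],[0.6,0.75,0.25]],"delta_rot":[[0,0,0],[0,0,0],[0,0,0],[0,0,0],[0,0,0]],"fingers":[1,1,1,1,1]}' 60; python3 -c "
from h import *
o=observe();print(o['position'],o['tool_rot'],o['qpos'],o['force'],(np.array([.492,-.254,.30])-o['position'])/.25)"
```

```text
clock: 0.7
position: [0.3643, -0.4225, 0.3105]
tool_rot: [3.141, -0.0, 0.39]
force: [2.0, -0.3, 0.9]
grip_width: 0.0853
finger_force: 0.0
[ 0.36428787 -0.42252509  0.31054818] [ 3.14142872e+00 -8.62286984e-05  3.89639417e-01] [ 0.82387751  0.35321897 -0.09417193  1.70039484  0.03669673  1.08950893
 -0.46265641] [ 1.95054928 -0.25245588  0.85552137] [ 0.51084851  0.67410035 -0.04219272]
```

```bash
python3 -m crank '{"linear":[[0.14,0.18,0],[0.27,0.36,0],[0.4,0.53,0],[0.51,0.674,-0.05],[0.51,0.674,-0.05]],"delta_rot":[[0,0,0.25],[0,0,0.5],[0,0,0.75],[0,0,1],[0,0,1]],"fingers":[1,1,1,1,1]}' 60; python3 - <<'E'
from h import *
o=observe();print(o['position'],o['tool_rot'],o['qpos'],(np.array([.492,-.254,.152])-o['position'])/.25)
f=grab_frame('top');s=grab_frame('side')
a=f['image'][140:240,330:450]; b=s['image'][80:200,270:400]
o=np.zeros((400,800,3),np.uint8);o[:333,:400]=cv2.resize(a,(400,333));o[:369,400:]=cv2.resize(b,(400,369))
cv2.imwrite('pics/c1.png',o[...,::-1])
E
```

```text
clock: 1.2
position: [0.4934, -0.2507, 0.2973]
tool_rot: [-3.141, -0.002, 0.924]
force: [-1.5, 0.2, -0.2]
grip_width: 0.0856
finger_force: 0.0
[ 0.49339545 -0.25067246  0.29725207] [-3.14057810e+00 -1.98322275e-03  9.24102872e-01] [ 0.57589021  0.36815003 -0.28131149  1.7212939   0.111727    1.06836766
 -0.38815821] [-0.00558181 -0.01331015 -0.5810083 ]
```

View pics/c1.png

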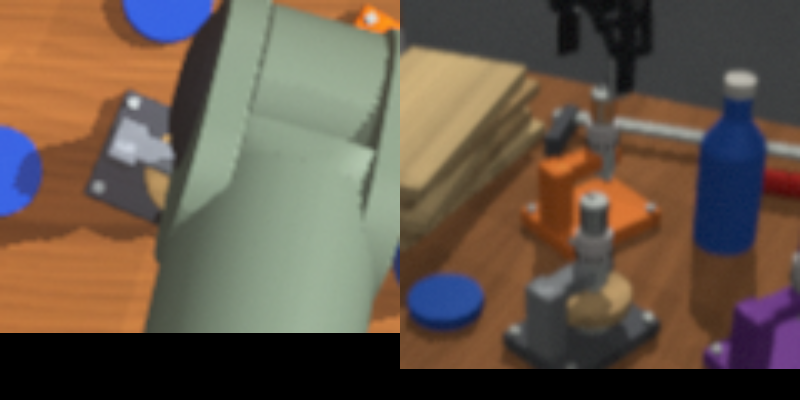

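The side view shows the open fingers, at columns 567 and 625, centred over the knob at (594,205). The arm hides the gauge in the top view. I descend.

```bash
python3 -m crank '{"linear":[[0,-0.01,-0.15],[0,-0.01,-0.3],[0,-0.01,-0.45],[0,-0.01,-0.58],[0,-0.01,-0.58]],"delta_rot":[[0,0,0],[0,0,0],[0,0,0],[0,0,0],[0,0,0]],"fingers":[1,1,1,1,1]}'; python3 - <<'E'
from h import *
o=observe();print(o['position'],(np.array([.492,-.254,.152])-o['position'])/.25)
s=grab_frame('side')
cv2.imwrite('pics/c2.png',cv2.resize(s['image'][100:200,270:400,::-1],(780,600)))
E
```

```text
clock: 1.8
position: [0.4882, -0.2589, 0.1497]
tool_rot: [-3.136, 0.002, 0.911]
force: [-0.2, -0.5, -0.6]
grip_width: 0.0856
finger_force: 0.0
[ 0.48822954 -0.2588835   0.14973005] [0.01508184 0.01953399 0.00907979]
```

View pics/c2.png

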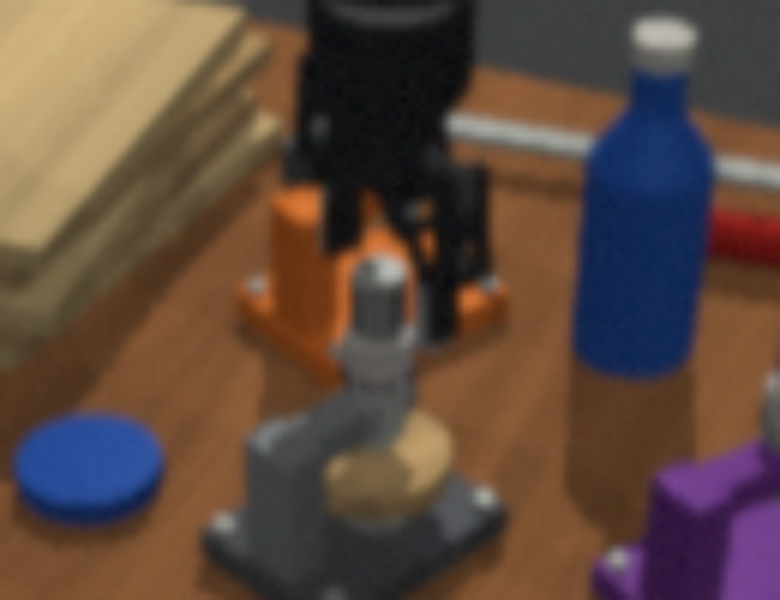

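The near finger (right) is at (440,330) and the far finger (left) at (340,245). I check by projection that they straddle the knob.

```bash
python3 - <<'E'
from h import *
o=observe();p=o['position'];Rt=rot(o['tool_rot']);s=grab_frame('side')
print(p)
for k in(-.05,0,.05):
  for dz in (.004,.017):print(k,dz,(proj(s,p+Rt@[0,k,dz])-[270,100])*6)
print((proj(s,[.492,-.254,.165])-[270,100])*6, 1.8)
E
```

```text
[ 0.48950046 -0.25910574  0.15217825]
-0.05 0.004 [437.51550507 345.48596194]
-0.05 0.017 [436.69674334 368.05782304]
0 0.004 [385.15740237 293.19570616]
0 0.017 [384.76832825 315.47358346]
0.05 0.004 [335.96333586 244.06538654]
0.05 0.017 [335.95447376 266.0432395 ]
[376.78602   268.1026222] 1.8
```

The fingers are where expected, straddling the knob. I correct by a few millimetres and close.

```bash
python3 -m crank '{"linear":[[0.01,0.02,0],[0.01,0.02,0],[0.01,0.02,0]],"delta_rot":[[0,0,0],[0,0,0],[0,0,0]],"fingers":[1,1,1]}' 60; python3 -m crank '{"linear":[[0,0,0],[0,0,0],[0,0,0],[0,0,0],[0,0,0]],"delta_rot":[[0,0,0],[0,0,0],[0,0,0],[0,0,0],[0,0,0]],"fingers":[-1,-1,-1,-1,-1]}' 60;  python3 -m crank '{"linear":[[0,0,0],[0,0,0],[0,0,0],[0,0,0],[0,0,0]],"delta_rot":[[0,0,0],[0,0,0],[0,0,0],[0,0,0],[0,0,0]],"fingers":[-1,-1,-1,-1,-1]}' 60; python3 -c "
from h import *
o=observe();print(o)"
```

```text
clock: 2.2
position: [0.4939, -0.2533, 0.1541]
tool_rot: [3.14, -0.0, 0.914]
force: [-0.8, 0.9, 0.7]
grip_width: 0.0852
finger_force: 0.0
clock: 2.7
position: [0.4926, -0.2526, 0.1533]
tool_rot: [-3.14, 0.0, 0.913]
force: [-9.4, 5.7, 12.8]
grip_width: 0.0253
finger_force: 58.1
clock: 3.2
position: [0.4926, -0.2526, 0.1533]
tool_rot: [-3.14, 0.0, 0.913]
force: [-8.5, 6.0, 14.8]
grip_width: 0.0256
finger_force: 58.1
{'clock': 3.2, 'qpos': array([ 0.54768798,  0.5410482 , -0.24811869,  1.86463266,  0.18439796,
        0.75992835, -0.45809508]), 'qd': array([ 0.00217931, -0.00019386, -0.00104341, -0.000772  , -0.00219134,
       -0.00269042,  0.00065504]), 'joint_efforts': array([ 6.45121839e-01, -8.05927920e+01, -1.26322936e+00, -3.15497625e+01,
        8.95485822e-01, -3.01771022e+00,  4.02329571e-02]), 'position': array([ 0.49262442, -0.25262789,  0.15326591]), 'tool_rot': array([-3.13979372e+00,  4.17128717e-04,  9.13470629e-01]), 'force': array([-8.48524542,  6.01393966, 14.78540897]), 'moment': array([ 1.23712601,  1.8797906 , -0.03947197]), 'finger_force': 58.092471957206726, 'grip_width': 0.025581685296371497}
```

Gripped. Turning clockwise, in 30 degree calls.

```bash
python3 -m crank '{"linear":[[0,0,0],[0,0,0],[0,0,0],[0,0,0],[0,0,0]],"delta_rot":[[0,0,-0.2],[0,0,-0.4],[0,0,-0.6],[0,0,-0.8],[0,0,-1]],"fingers":[-1,-1,-1,-1,-1]}' 60; python3 -c "
from h import *
o=observe();print(o['force'],o['moment'],o['qpos'][6],o['joint_efforts'][6])"
```

```text
clock: 3.7
position: [0.493, -0.2534, 0.1533]
tool_rot: [-3.142, 0.0, 0.385]
force: [-4.0, -0.7, 9.0]
grip_width: 0.0258
finger_force: 58.3
[-3.99655968 -0.70925512  9.03502707] [-0.03677263  1.00533785  0.06172815] -0.8929912025977113 2.7343348413705826
```

```bash
python3 -m crank '{"linear":[[0,0,0],[0,0,0],[0,0,0],[0,0,0],[0,0,0]],"delta_rot":[[0,0,-0.2],[0,0,-0.4],[0,0,-0.6],[0,0,-0.8],[0,0,-1]],"fingers":[-1,-1,-1,-1,-1]}' 60; python3 -c "
from h import *
o=observe();print(o['force'],o['moment'],o['qpos'][6],o['joint_efforts'][6])"
```

```text
clock: 4.2
position: [0.493, -0.2543, 0.1534]
tool_rot: [3.14, -0.0, -0.139]
force: [-4.7, -5.6, 6.9]
grip_width: 0.025
finger_force: 58.4
[-4.69216911 -5.57595087  6.8821796 ] [-1.44177054  0.91539455  0.12948922] -1.3201901465459795 2.6922009140253067
```

```bash
python3 -m crank '{"linear":[[0,0,0],[0,0,0],[0,0,0],[0,0,0],[0,0,0]],"delta_rot":[[0,0,-0.2],[0,0,-0.4],[0,0,-0.6],[0,0,-0.8],[0,0,-1]],"fingers":[-1,-1,-1,-1,-1]}' 60; python3 - <<'E'
from h import *
o=observe();print(o['force'],o['moment'],o['qpos'][6],o['joint_efforts'][6])
s=grab_frame('side')
cv2.imwrite('pics/c3.png',cv2.resize(s['image'][100:200,270:400,::-1],(780,600),interpolation=cv2.INTER_CUBIC))
E
```

```text
clock: 4.7
position: [0.4926, -0.2551, 0.1534]
tool_rot: [3.14, -0.001, -0.663]
force: [-6.3, -9.3, 7.0]
grip_width: 0.0254
finger_force: 58.6
[-6.34904897 -9.26847617  7.00596261] [-2.34737792  1.67542425  0.05595221] -1.7426143851843845 2.647842764854431
```

View pics/c3.png

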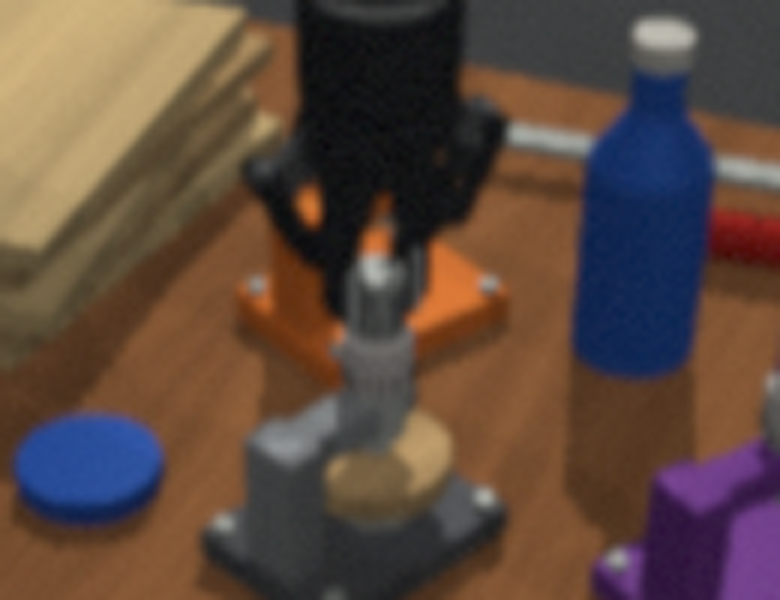

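The fingers hold the knob left and right at (340,290) and (415,275), and it has turned 1.57 rad in one grasp. I release and go straight up.

```bash
python3 -m crank '{"linear":[[0,0,0],[0,0,0],[0,0,0],[0,0,0],[0,0,0]],"delta_rot":[[0,0,0],[0,0,0],[0,0,0],[0,0,0],[0,0,0]],"fingers":[1,1,1,1,1]}'; python3 -m crank '{"linear":[[0,0,0.1],[0,0,0.25],[0,0,0.4],[0,0,0.6],[0,0,0.7]],"delta_rot":[[0,0,0],[0,0,0],[0,0,0],[0,0,0],[0,0,0]],"fingers":[1,1,1,1,1]}'; python3 -m crank '{"linear":[[0,-0.2,0],[0,-0.4,0],[0,-0.6,0],[0,-0.8,0],[0,-0.9,0]],"delta_rot":[[0,0,0],[0,0,0],[0,0,0],[0,0,0],[0,0,0]],"fingers":[1,1,1,1,1]}'; python3 - <<'E'
from h import *
t=grab_frame('top');s=grab_frame('side')
o=np.zeros((400,770,3),np.uint8)
o[:360,:420]=cv2.resize(t['image'][160:220,350:420],(420,360),interpolation=cv2.INTER_CUBIC)
o[:,420:]=cv2.resize(s['image'][130:210,295:365],(350,400),interpolation=cv2.INTER_CUBIC)
cv2.imwrite('pics/c4.png',o[...,::-1])
E
```

```text
clock: 5.25
position: [0.4933, -0.2532, 0.1529]
tool_rot: [-3.141, 0.0, -0.657]
force: [0.2, -0.1, -0.5]
grip_width: 0.0854
finger_force: 0.0
clock: 5.75
position: [0.4939, -0.2537, 0.3319]
tool_rot: [-3.14, -0.004, -0.658]
force: [0.3, 0.9, 0.7]
grip_width: 0.0856
finger_force: 0.0
clock: 6.25
position: [0.4917, -0.4822, 0.3274]
tool_rot: [3.14, 0.0, -0.66]
force: [0.7, 0.8, 0.5]
grip_width: 0.0851
finger_force: 0.0
```

View pics/c4.png

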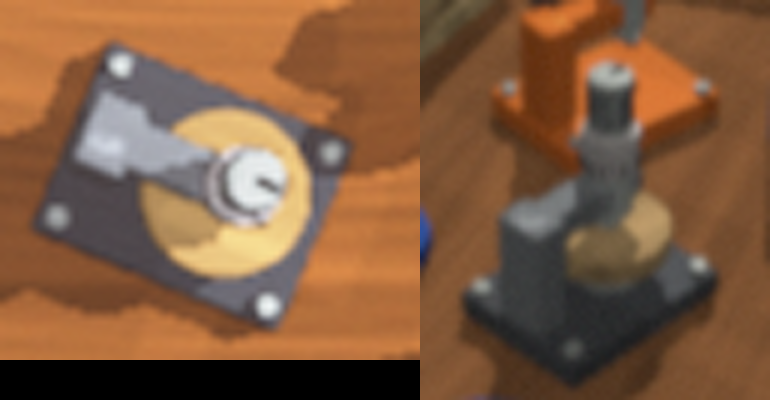

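The mark on the knob has gone from pointing up-right at (263,165) to right-down at (270,183), about 90° clockwise. The disc has not moved, so I hand in.

```bash
python3 -c "
from workcell import bot
print(bot.job_done())"
```

```text
the job is handed in; nothing more can be done
None
```

I turned the knob on the disc gauge about 1.57 rad clockwise in one grasp, more than the 1.2 rad needed, then released it and handed the job in. The knob's mark shows about 90° of turn, the disc has not moved, and I never touched the other gauge; the slip itself could not be measured.

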